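Angle a wood blank past the post into the stock bay

ROBOT

A 6-joint arm with a two-finger parallel gripper is mounted at the origin on the work surface. World frame = base frame: x ahead of the robot, y to its left, z up, the work surface at z = 0. Lengths are in mm, angles in rad, forces in N, time in s.
With the tool pointing down it reaches from about 275 to 1000 mm from the base axis. Payload 8.4 kg.
Tool frame: the origin (TCP) lies between the finger pads; the fingertips stand 17 mm ahead of it and the grasp point (between the pads) lies 2 mm behind it (r.tcp_to_tips is the distance from the TCP to the fingertips, in mm); z points along the fingers, y is the line along which they close (so a half turn about z gives the same grasp; the last joint's range is limited). The gripper opens to 85 mm and grips with 20 to 120 N. Pads are 22 mm wide; open, the fingers measure 114 mm over their backs; the gripper's body (76 mm by 85 mm) begins 54 mm behind the grasp point. The pads swing forward as they close: fully open they stand 13 mm farther back than shut.
Start: joints at [1.21, 0.353, 1.633, -0, 1.155, -0.002], TCP at [219.468, 585.202, 248.281] pointing down, gripper open.
Joint ranges: [-2.63, 2.63], [-0.92, 2.1], [0.06, 2.66], [-1.3, 4.44], [0, 2.69], [-3.02, 3.02]. Speed limits (rad/s): [2.22, 2.22, 2.79, 3.14, 3.14, 3.14].

INTERFACE

Orientations are given as [roll, pitch, yaw] about the fixed x, y, z axes, in that order (R = Rz(yaw) Ry(pitch) Rx(roll)).
In Python, from rig import r gives the robot as it stands. The module is installed in compiled form; this text tells all that it offers.
- The arm moves only by the tool apply_moves, never from a script. Its argument "series" is text: rows parted by semicolons, each of 7 numbers parted by spaces: the shift along the tool's x, y, z in cm, then the turn, a rotation vector about the tool's x, y, z in rad, then the gripper's target within -1 to 1 (shut at 1, half-way at 0, fully open at -1). In form: tx ty tz rx ry rz fingers; .... A call has exactly 10 rows; each row shifts and turns the commanded pose from where the row before left it, along the tool's axes as they then stand; what a row does not reach is not made up. A row lasts 1/12 s, in which the tool goes at most 41.7 mm and 7.16 degrees, less where a joint would pass 70% of its speed; a pose out of reach is approached as far as the arm can. A call with a gripper value outside its range is refused whole. The fingers move at their own pace and stop on an object; "squeeze" is the grip in N (left out, the last holds). Time passes only in rows, so rows that do not move let the fingers close, or fill a call up. It gives the time, the measured TCP pose, the force and the opening at its end, in the units of the state.
- r.sense(): the state, without advancing time (a new reading comes with each control period).
- r.grab_frame(name): name is "scene" or "top" or "wrist"; returns the picture (480x640x3 uint8, blue, green, red); there is no depth.
- r.camera_info(name): a dict with "K" (3x3 intrinsics, pixels), "distortion" ([k1, k2, p1, p2, k3] as OpenCV has them; the pictures are not rectified), "extrinsics" (4x4, takes a point from camera to world coordinates). Camera axes: x right, y down, z forward; pixel columns grow to the right and rows downward; lengths in mm; the calibration is good to about 2 mm. A picture is of the moment at which its call begins: read the wrist's pose just before it. camera_info takes no time and is no camera call; for the wrist camera it gives the pose at the moment of the call.
- r.sign_off(): hands the job in, once; it reports no verdict.
The state is a dict: "clock": time; "qpos": joint angles; "qvel": joint speeds; "joint_efforts": joint torques, N m; "eef_pos": TCP position; "tcp_rot": TCP orientation; "contact_force": force on the tool from outside, world axes, zero at the start; "wrist_torque": the same for the moment, N m; "opening": opening from 0.0 (shut) to 1.0 (fully open).
Only numpy, scipy, OpenCV 4.12 (cv2) and the standard library are available. Lean on these libraries where they do the work, as an engineer would, in place of code of your own. Each camera call takes 0.05 s, during which the arm holds its last target. There are 200 camera calls.

TASK

Push the long wood blank into the stock bay on the bench: angle it in past the post at the bay's mouth, one end first and then the other, until it lies fully home, flat along the back board over its whole length. Only push it across the table with your fingers, never pinch, lift, carry or tip it; leave the vase, the tape measure and the bowl where they are, and take your hand away at the end.

Things in the scene. Friction and masses are not known exactly. Their poses are not given: they have to be found in the camera images.
- timber: the loose long square blank of dark wood lying on the table, 240 mm long and 32 x 32 mm in section, about 0.2 kg, sliding with ordinary wood friction. Origin at the centre of its underside; its own y axis runs along its length, z is up. The two ends are alike.
- end_a (a point): centre of the blank's end face at its own +y end (16 mm above its underside)
- end_b (a point): centre of the blank's end face at its own -y end (16 mm above its underside)
- bay: low three-sided wooden frame fixed to the table, open on top and in front, no floor. Origin on the table, middle of the back board's inner face; x points from the mouth into the back board (roughly away from the robot), y along the board. Inside 290 mm long (y -145 to +145) and 64 mm deep (mouth at x = -64 mm). Back board 14 mm thick, 40 mm high; end walls 12 mm thick, 32 mm high.
- post: fixed upright round post, 26 mm across, 60 mm high, its axis about 15 mm in front of the bay's mouth line and 80 to 86 mm left or right of its middle (a flat steel plate marks the other, unused place). The gap from post to far end wall is shorter than the blank, so the blank's end on the post's side must go in behind the post first. Origin on the axis at table level.
- vase: bystander: small dark turned vase, 68 mm wide, 80 mm high, loose; origin at the centre of its foot
- tape: bystander: teal tape measure, about 62 x 60 mm and 34 mm high, loose; origin at the centre of its underside
- bowl: bystander: small red-brown wooden bowl, 80 mm wide, 42 mm high, loose; origin at the centre of its foot
There are look-alikes about, which are no part of the job. There is more than one size of the timber; the one meant has the size given above.

How it is judged:
By the outcome, as a careful person would: the job done as asked, in the order asked, and still so for the second after the job is handed in, with the robot touching nothing.
It also fails if it takes over 67 s, if anything falls off the work surface, if the arm or the gripper's body presses on something with over 40 N, if the wrist force passes 120 N, or if a joint passes its speed limit or range.

## Working session

There is one attempt and no reset: what is moved stays moved. The work goes in short steps, Python scripts to look and compute and a tool call to move; the robot and the scene stay as the last step left them, time stands still between calls to the robot, and variables do not carry over. Pictures are saved under pics/ and viewed, on a budget of 10 in all, crops included, one or two more only if the job needs it, and the job is handed in when it is done.

Besides the shell and the picture viewer there is one more tool, called by a JSON object that holds its "name" and its "arguments", one argument or row to a line. apply_moves: Moves the arm, as the interface text tells. Its arguments: {"type":"object","properties":{"series":{"type":"string"},"squeeze":{"type":"number"}},"required":["series"]}

```bash
mkdir -p pics; python3 - <<'E'
from rig import r
import cv2
print(r.sense())
for n in("top","scene"):
    cv2.imwrite(f"pics/{n}0.png",r.grab_frame(n)); i=r.camera_info(n); print(n,i)
E
```

```text
{'clock': 0.0, 'qpos': array([ 1.20961532e+00,  3.53627651e-01,  1.63415289e+00,  1.35241719e-05,
        1.15519972e+00, -2.41710928e-03]), 'qvel': array([-0.00056807,  0.00104024,  0.00034897,  0.00081216, -0.00049491,
        0.00042668]), 'joint_efforts': array([-8.33275881e-04, -6.05247545e+01, -3.42065299e+01, -1.24833496e-04,
        9.49390931e-03,  7.51240009e-06]), 'eef_pos': array([219.29102754, 584.772335  , 247.56644118]), 'tcp_rot': array([-3.14020508e+00, -1.57193047e-05,  2.78282328e+00]), 'contact_force': array([0.10645723, 0.81332374, 0.02842431]), 'wrist_torque': array([0.01996873, 0.0036491 , 0.00465262]), 'opening': 0.9992320000400853}
top {'K': array([[439.50792618,   0.        , 325.23005619],
       [  0.        , 439.50792618, 235.33968976],
       [  0.        ,   0.        ,   1.        ]]), 'distortion': array([-0.10570171,  0.        ,  0.        ,  0.        ,  0.        ]), 'extrinsics': array([[-2.27580403e-02, -9.91720510e-01,  1.26382362e-01,
         3.39221128e+02],
       [-9.99730997e-01,  2.20096652e-02, -7.31495968e-03,
         2.60278300e+00],
       [ 4.47276208e-03, -1.26514839e-01, -9.91954631e-01,
         1.00503690e+03],
       [ 0.00000000e+00,  0.00000000e+00,  0.00000000e+00,
         1.00000000e+00]])}
scene {'K': array([[458.84181759,   0.        , 310.94900299],
       [  0.        , 458.84181759, 237.63987934],
       [  0.        ,   0.        ,   1.        ]]), 'distortion': array([0.00948811, 0.        , 0.        , 0.        , 0.        ]), 'extrinsics': array([[ 9.93674734e-02,  6.28088511e-01, -7.71771292e-01,
         1.16433237e+03],
       [ 9.94883276e-01, -4.84795433e-02,  8.86397227e-02,
        -8.08900571e+01],
       [ 1.82584717e-02, -7.76630257e-01, -6.29692046e-01,
         6.36215928e+02],
       [ 0.00000000e+00,  0.00000000e+00,  0.00000000e+00,
         1.00000000e+00]])}
```

View pics/top0.png

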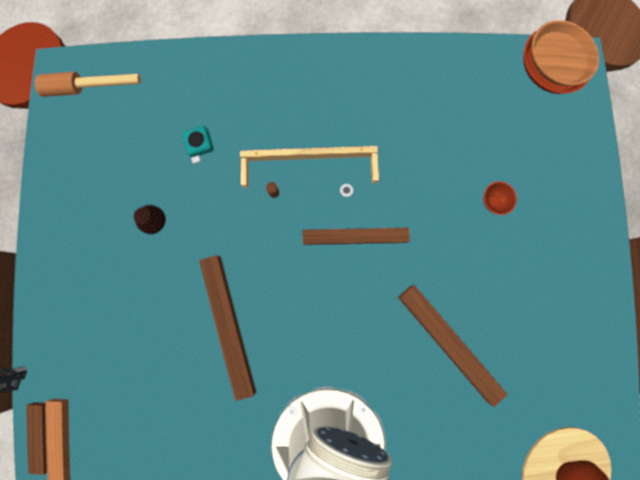

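View pics/scene0.png

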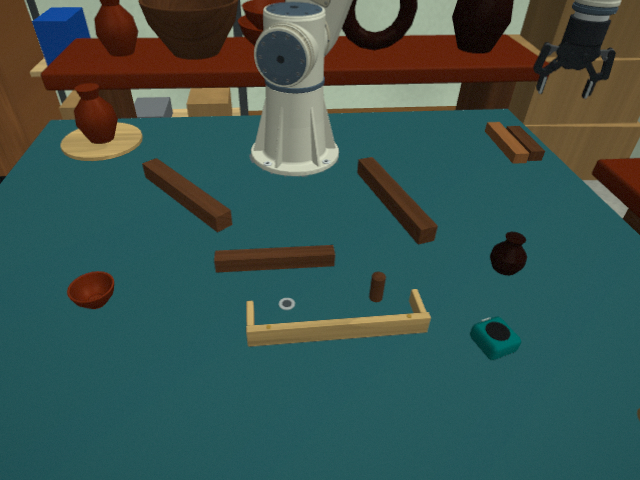

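The top view shows the bay with corners near (240,152) and (378,150). The post is at (272,189) on the bay's left (+y) side, and the unused plate is at (346,190). The blank that looks about 240 mm long spans (303..410, 236). Next I'll measure all of these.

```bash
cat > h.py <<'E'
import numpy as np,cv2
from rig import r
def ray(n,px,z,info=None):
    i=info or r.camera_info(n);E=i["extrinsics"]
    u=cv2.undistortPoints(np.array(px,float).reshape(-1,1,2),i["K"],i["distortion"]).reshape(-1,2)
    d=np.c_[u,np.ones(len(u))]@E[:3,:3].T;o=E[:3,3]
    return o+d*((z-o[2])/d[:,2])[:,None]
def mask(im,roi,f):
    x0,y0,x1,y1=roi;m=np.zeros(im.shape[:2],np.uint8)
    m[y0:y1,x0:x1]=f(im[y0:y1,x0:x1].astype(int))*255
    c=max(cv2.findContours(m,0,2)[0],key=cv2.contourArea);return c
red=lambda a:(a[...,2]>a[...,0]+8)
E
python3 - <<'E'
from h import *
np.set_printoptions(precision=1,suppress=True)
im=cv2.imread("pics/top0.png")
for nm,roi,z in[("blank",(290,215,425,255),32),("blank2",(190,245,265,410),32),("post",(260,178,285,202),60),("bowl",(475,175,525,220),42),("bay",(230,140,385,192),36)]:
    f=(lambda a:(a[...,2]>150)&(a[...,2]>a[...,0]+30)) if nm=="bay" else red
    c=mask(im,roi,f);
    w=ray("top",c.reshape(-1,2),z)[:,:2].astype(np.float32)
    R=cv2.minAreaRect(w);print(nm,cv2.boundingRect(c),R);print(cv2.boxPoints(R))
    if nm=="bay":
        cc=cv2.approxPolyDP(c,3,True).reshape(-1,2);print(np.c_[cc,ray("top",cc,40)[:,:2],ray("top",cc,32)[:,:2]])
for n,px in[("tape",(198,140)),("vase",(150,219))]:print(n,ray("top",[px],30))
# post base/top from scene view
print("scene post top",ray("scene",[(378,276)],60),"base",ray("scene",[(377,298)],0))
cv2.imwrite("pics/c.png",cv2.resize(im[135:260,225:430],None,fx=3.9,fy=3.9,interpolation=2))
E
```

```text
blank (303, 228, 106, 17) ((461.1040344238281, -72.79291534423828), (236.1851806640625, 32.94330978393555), 89.93563842773438)
[[ 444.5 -190.9]
 [ 477.4 -190.9]
 [ 477.7   45.3]
 [ 444.8   45.3]]
blank2 (200, 256, 55, 144) ((266.30804443359375, 216.5480499267578), (318.4124450683594, 47.20365905761719), 14.570979118347168)
[[106.3 199.3]
 [118.2 153.7]
 [426.3 233.8]
 [414.5 279.4]]
post (266, 182, 12, 15) ((564.4600219726562, 110.69373321533203), (33.411041259765625, 22.652725219726562), 25.842981338500977)
[[544.5 113.6]
 [554.4  93.2]
 [584.4 107.8]
 [574.6 128.2]]
bowl (483, 181, 34, 34) ((540.2736206054688, -403.98736572265625), (78.9300765991211, 76.84996032714844), 88.9930648803711)
[[ 501.2 -442.8]
 [ 578.  -444.1]
 [ 579.4 -365.2]
 [ 502.5 -363.9]]
bay (240, 146, 139, 40) ((624.5869140625, 28.918350219726562), (83.20112609863281, 314.6380615234375), 0.5300966501235962)
[[ 581.5  185.8]
 [ 584.4 -128.8]
 [ 667.6 -128. ]
 [ 664.7  186.6]]
[[ 377.   147.   663.1 -127.5  665.8 -128.6]
 [ 240.   151.   660.8  185.8  663.5  187.4]
 [ 241.   184.   583.2  182.9  585.2  184.4]
 [ 246.   184.   582.9  171.6  584.9  173. ]
 [ 249.   156.   648.3  165.1  650.9  166.4]
 [ 371.   153.   649.1 -113.2  651.7 -114.1]
 [ 374.   181.   583.3 -117.4  585.4 -118.4]
 [ 378.   179.   587.8 -126.6  589.9 -127.7]]
tape [[694.  286.8  30. ]]
vase [[509.9 394.6  30. ]]
scene post top [[577.4 110.6  60. ]] base [[575.5 115.8   0. ]]
```

View pics/c.png

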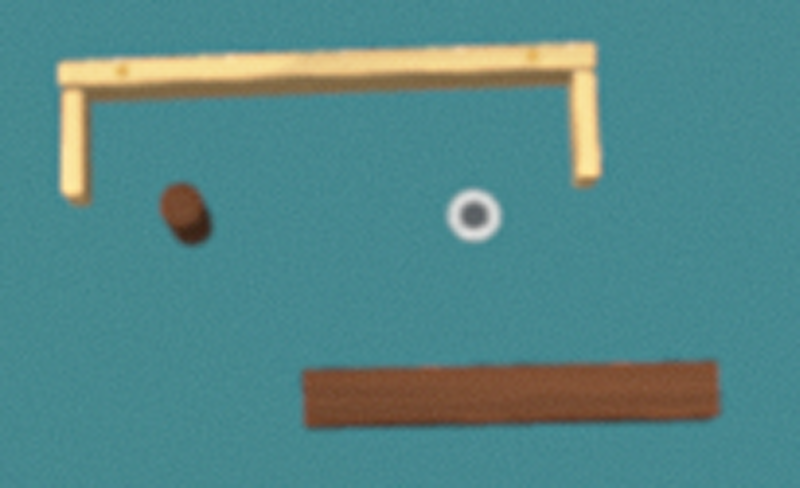

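The blank (236×33 measured) is the 240 mm one, centred at (461,-73) and parallel to y. The bay origin is about (649,28), yaw about 0.015, and the post about (569,111). So the blank's +y end has to go in first. I'll start by swinging the arm over.

{"name": "apply_moves", "arguments": {
  "series": "-3.3 -1.1 0.6 0 0 0.0605 1;-3.3 -1.1 0.6 0 0 0.0605 1;-3.3 -1.1 0.6 0 0 0.0605 1;-3.3 -1.1 0.6 0 0 0.0605 1;-3.3 -1.1 0.6 0 0 0.0605 1;-3.3 -1.1 0.6 0 0 0.0605 1;-3.3 -1.1 0.6 0 0 0.0605 1;-3.3 -1.1 0.6 0 0 0.0605 1;-3.3 -1.1 0.6 0 0 0.0605 1;-3.3 -1.1 0.6 0 0 0.0605 1",
  "squeeze": 20
}}

```text
clock: 0.93
eef_pos: [418.6, 304.4, 187.8]
tcp_rot: [-3.141, 0.0, 2.175]
contact_force: [0.3, 0.4, 0.5]
opening: 0.003
```

{"name": "apply_moves", "arguments": {
  "series": "-3.3 -1.1 0.6 0 0 0.0605 1;-3.3 -1.1 0.6 0 0 0.0605 1;-3.3 -1.1 0.6 0 0 0.0605 1;-3.3 -1.1 0.6 0 0 0.0605 1;-3.3 -1.1 0.6 0 0 0.0605 1;-3.3 -1.1 0.6 0 0 0.0605 1;-3.3 -1.1 0.6 0 0 0.0605 1;-3.3 -1.1 0.6 0 0 0.0605 1;-3.3 -1.1 0.6 0 0 0.0605 1;-3.3 -1.1 0.6 0 0 0.0605 1"
}}

```text
clock: 1.77
eef_pos: [422.1, -38.2, 128.0]
tcp_rot: [3.141, 0.0, 1.57]
contact_force: [1.5, -0.3, -0.0]
opening: 0.0
```

```bash
python3 -c "
from rig import r
print(r.tcp_to_tips, r.sense())"
```

```text
17.0 {'clock': 1.7667, 'qpos': array([-9.37871003e-02,  2.15107353e-01,  2.15552277e+00, -5.25328610e-05,
        7.70587070e-01, -9.28274757e-02]), 'qvel': array([-9.57392060e-01,  7.16658442e-03,  2.24706271e-01, -8.75505936e-04,
       -2.34514268e-01, -2.32658364e-01]), 'joint_efforts': array([  8.38777453, -41.27721548, -23.58724415,   0.08109496,
         0.6282118 ,   0.41527578]), 'eef_pos': array([422.14359889, -38.21346622, 128.01110941]), 'tcp_rot': array([3.14122220e+00, 7.12519771e-05, 1.56987437e+00]), 'contact_force': array([ 1.5189915 , -0.29149847, -0.02471821]), 'wrist_torque': array([ 0.02804023, -0.00285209,  0.02184163]), 'opening': 0.00010807700116580828}
```

{"name": "apply_moves", "arguments": {
  "series": "0 -1.2 0 0 0 0 1;0 -1.2 0 0 0 0 1;0 0 1.5 0 0 0 1;0 0 1.5 0 0 0 1;0 0 1.5 0 0 0 1;0 0 1.5 0 0 0 1;0 0 1.5 0 0 0 1;0 0 1.5 0 0 0 1;0 0 1 0 0 0 1;0 0 0 0 0 0 1"
}}

```text
clock: 2.6
eef_pos: [397.0, -35.5, 27.0]
tcp_rot: [-3.139, -0.0, 1.575]
contact_force: [-0.0, -0.7, 0.7]
opening: 0.003
```

```bash
cat > look.py <<'E'
from h import *
import sys
np.set_printoptions(precision=1,suppress=True)
s=r.sense();print(s["eef_pos"],s["tcp_rot"][2],s["contact_force"])
im=r.grab_frame("scene");cv2.imwrite(f"pics/{sys.argv[1]}.png",im)
im=r.grab_frame("top");cv2.imwrite(f"pics/{sys.argv[1]}_t.png",im)
E
python3 look.py d1
```

```text
[397.  -35.5  27. ] 1.5748265080886275 [-0.  -0.7  0.7]
```

View pics/d1_t.png

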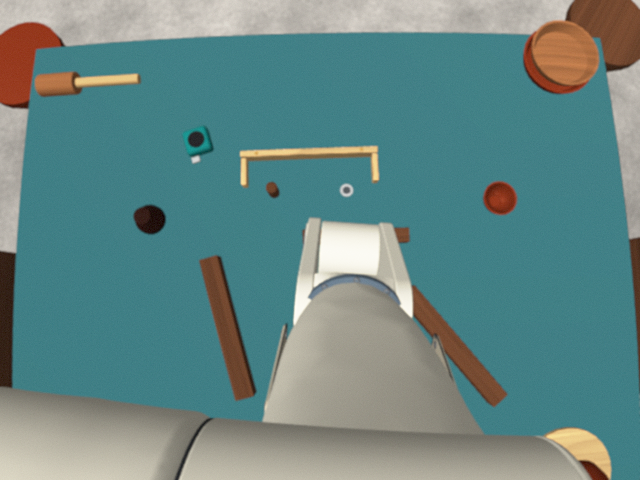

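The top view shows the arm covering the blank, so I'll track the blank in the scene camera. First forward push, a little left of its centre.

{"name": "apply_moves", "arguments": {
  "series": "0 0.9 0 0 0 0 1;0 0.9 0 0 0 0 1;0 0.9 0 0 0 0 1;0 0.9 0 0 0 0 1;0 0.8 0 0 0 0 1;0 0.8 0 0 0 0 1;0 0.8 0 0 0 0 1;0 0.8 0 0 0 0 1;0 0.8 0 0 0 0 1;0 0 0 0 0 0 1"
}}

```text
clock: 3.53
eef_pos: [476.8, -36.6, 28.5]
tcp_rot: [3.139, 0.0, 1.573]
contact_force: [0.4, -0.1, 0.5]
opening: 0.002
```

```bash
python3 look.py d2
```

```text
[476.8 -36.6  28.5] 1.5727923403609552 [ 0.4 -0.1  0.5]
```

View pics/d2.png

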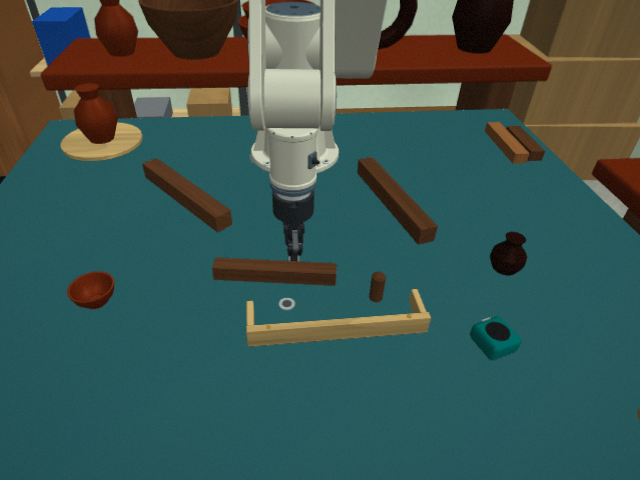

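The scene view shows the blank at (214..336, 258..284), slightly turned, with its post-side end (image right) leading. I'll measure from its lower silhouette edge.

```bash
cat > meas.py <<'E'
from h import *
import sys
np.set_printoptions(precision=1,suppress=True)
B=np.array([649,28.5]);T=.015;Rb=np.array([[np.cos(T),-np.sin(T)],[np.sin(T),np.cos(T)]])
def meas(im,roi):
    # lower silhouette = bottom back edge of the blank (z=0)
    x0,y0,x1,y1=roi;a=im.astype(int)
    m=((a[...,2]>a[...,0]+8)*255).astype(np.uint8);k=np.zeros_like(m);k[y0:y1,x0:x1]=m[y0:y1,x0:x1]
    k=cv2.morphologyEx(k,cv2.MORPH_OPEN,np.ones((3,3)))
    c=max(cv2.findContours(k,0,2)[0],key=cv2.contourArea)
    f=np.zeros_like(k);cv2.drawContours(f,[c],-1,255,-1)
    cols=np.where(f.any(0))[0]
    low=np.array([np.where(f[:,j])[0].max()+.5 for j in cols])
    P=ray("scene",np.c_[cols,low],0)[:,:2]
    Q=P[10:-10];v,_,_,_=[0]*4 if 0 else (None,)*4
    vx,vy,px,py=cv2.fitLine(Q.astype(np.float32),cv2.DIST_HUBER,0,.01,.01).ravel()
    u=np.array([vx,vy])*np.sign(vy);p=np.array([px,py]);t=(P-p)@u
    on=np.abs((P-p)@np.array([u[1],-u[0]]))<3;t=t[on]
    th=np.arctan2(u[0],u[1]); n=np.array([u[1],-u[0]])
    c=p+u*(t.min()+t.max())/2-16*n
    print("px cols",cols[0],cols[-1],"len",t.max()-t.min(),"world c",c,"th deg",np.degrees(th))
    cb=Rb.T@(c-B);print("bay frame c",cb,"theta",np.degrees(th)+.86, "ends world A",c+120*u,"B",c-120*u)
if __name__=="__main__":
    im=cv2.imread(f"pics/{sys.argv[1]}.png");meas(im,list(map(int,sys.argv[2:6])))
E
python3 meas.py scene0 205 238 345 276; python3 meas.py d2 205 240 345 290
python3 - <<'E'
from h import *
# bay bottom outer corners in the scene view
print(ray("scene",[(247,344),(429,331)],0),ray("scene",[(247,332),(429,317)],40),ray("scene",[(248,325),(427,313)],40))
E
```

```text
px cols 214 334 len 236.84006405742934 world c [462.5 -73.6] th deg 0.08399516
bay frame c [-188.   -99.3] theta 0.9439952 ends world A [462.7  46.4] B [ 462.4 -193.6]
px cols 213 335 len 236.7093667013504 world c [500.7 -75.6] th deg 8.798838
bay frame c [-149.8 -101.8] theta 9.658837 ends world A [519.1  43. ] B [ 482.4 -194.1]
[[ 662.87044505 -128.79533326    0.        ]
 [ 661.63473578  190.94354993    0.        ]] [[ 670.01320831 -125.99130027   40.        ]
 [ 663.53697877  182.97267431   40.        ]] [[ 655.33994008 -124.46330605   40.        ]
 [ 654.42030366  182.22578122   40.        ]]
```

{"name": "apply_moves", "arguments": {
  "series": "0.9 0 0 0 0 0 1;0.9 0 0.1 0 0 0 1;0 0.5 0 0 0 0 1;0 0.5 0 0 0 0 1;0 0.5 0 0 0 0 1;0 0.6 0 0 0 0 1;0 0.6 0 0 0 0 1;0 0.6 0 0 0 0 1;0 0.6 0 0 0 0 1;0 0 0 0 0 0 1"
}}

```text
clock: 4.47
eef_pos: [515.2, -18.6, 27.4]
tcp_rot: [3.14, 0.0, 1.573]
contact_force: [0.6, 0.1, -0.3]
opening: 0.001
```

```bash
python3 look.py d3; python3 meas.py d3 205 240 360 305
```

```text
[515.2 -18.6  27.4] 1.5725478615930057 [ 0.6  0.1 -0.3]
px cols 214 336 len 238.34853892629997 world c [524.8 -76.7] th deg 21.872498
bay frame c [-125.8 -103.4] theta 22.732498 ends world A [569.5  34.6] B [ 480.  -188.1]
```

{"name": "apply_moves", "arguments": {
  "series": "0 0.45 0 0 0 0 1;0 0.45 0 0 0 0 1;0 -1.5 0 0 0 0 1;0 -2 0 0 0 0 1;0 0 -3 0 0 0 1;0 0 -3 0 0 0 1;-4 0 0 0 0 0 1;-4 0 0 0 0 0 1;-4 0 0 0 0 0 1;-4 0 0 0 0 0 1"
}}

```text
clock: 5.4
eef_pos: [488.1, -180.2, 87.9]
tcp_rot: [3.14, 0.001, 1.574]
contact_force: [1.5, 0.4, -0.0]
opening: -0.003
```

```bash
python3 look.py d4; python3 meas.py d4 205 240 360 305
```

```text
[ 488.1 -180.2   87.9] 1.5738929742572023 [ 1.5  0.4 -0. ]
px cols 215 336 len 219.3370473633946 world c [525.8 -84.7] th deg 24.52071
bay frame c [-124.8 -111.4] theta 25.38071 ends world A [575.6  24.4] B [ 476.  -193.9]
```

```bash
sed -i 's/m=((a\[...,2\]>a\[...,0\]+8)\*255)/m=(((a[...,2]>a[...,0]+8)\&(a[...,2]<130))*255)/' meas.py; python3 meas.py d4 205 240 360 318
```

```text
px cols 215 336 len 237.34222117678166 world c [529.7 -76.5] th deg 24.728252
bay frame c [-120.9 -103.2] theta 25.588253 ends world A [579.9  32.5] B [ 479.5 -185.5]
```

{"name": "apply_moves", "arguments": {
  "series": "-2.1 -1.2 0 0 0 0 1;-1.9 -1.2 0 0 0 0 1;0 0 0 0 0 0.108 1;0 0 0 0 0 0.108 1;0 0 0 0 0 0.108 1;0 0 0 0 0 0.108 1;0 0 2 0 0 0 1;0 0 2 0 0 0 1;0 0 2 0 0 0 1;0 0 0 0 0 0 1"
}}

```text
clock: 6.33
eef_pos: [462.1, -217.2, 24.6]
tcp_rot: [-3.137, -0.0, 1.141]
contact_force: [-1.0, 1.3, -0.7]
opening: 0.004
```

{"name": "apply_moves", "arguments": {
  "series": "0.9 0.25 0 0 0 0 1;0.9 0 0 0 0 0 1;0.9 0 0 0 0 0 1;0.9 0 0 0 0 0 1;0.9 0 0 0 0 0 1;0.9 0 0 0 0 0 1;0.9 0 0 0 0 0 1;0.9 0 0 0 0 0 1;0.9 0 0 0 0 0 1;0 0 0 0 0 0 1"
}}

```text
clock: 7.17
eef_pos: [500.6, -144.5, 27.3]
tcp_rot: [3.141, -0.0, 1.142]
contact_force: [0.4, -0.2, -0.3]
opening: 0.002
```

```bash
python3 look.py d5; python3 meas.py d5 205 240 368 325
```

```text
[ 500.6 -144.5   27.3] 1.1417212187335064 [ 0.4 -0.2 -0.3]
px cols 241 366 len 236.17709245765207 world c [552.7 -23.5] th deg 24.667944
bay frame c [-97.1 -50.5] theta 25.527945 ends world A [602.8  85.6] B [ 502.6 -132.5]
```

View pics/d5.png

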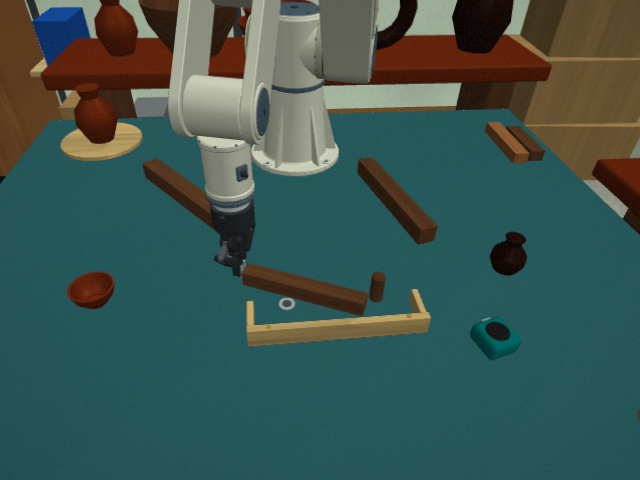

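The scene view shows the blank at (241..366, 265..313). Its leading end is just past the post (377,288) and inside the mouth, so I'll continue along its axis.

{"name": "apply_moves", "arguments": {
  "series": "0.6 0 0 0 0 0 1;0.6 0 0 0 0 0 1;0.6 0 0 0 0 0 1;0.6 0 0 0 0 0 1;0.6 0 0 0 0 0 1;0.6 0 0 0 0 0 1;0.6 0 0 0 0 0 1;0.6 0 0 0 0 0 1;0.5 0 0 0 0 0 1;0 0 0 0 0 0 1"
}}

```text
clock: 8.1
eef_pos: [522.5, -96.9, 27.4]
tcp_rot: [3.141, -0.0, 1.141]
contact_force: [0.2, -0.9, 0.5]
opening: -0.006
```

```bash
python3 look.py d6; python3 meas.py d6 225 240 425 335
```

```text
[522.5 -96.9  27.4] 1.1414953002257358 [ 0.2 -0.9  0.5]
px cols 267 395 len 200.1883095011998 world c [566.9   7.3] th deg 23.966167
bay frame c [-82.4 -20. ] theta 24.826168 ends world A [615.7 116.9] B [ 518.2 -102.4]
```

View pics/d6.png

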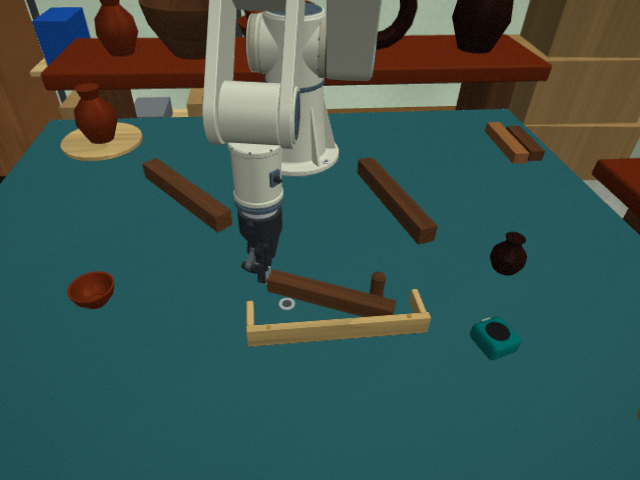

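The scene view shows the leading end behind the post at (385,308) and the trailing end at (268,280). I'll now move the finger to the blank's front face, right of its centre, to swing that end in.

{"name": "apply_moves", "arguments": {
  "series": "-2 0 0 0 0 0 1;0 0 -3.5 0 0 0 1;0 0 -3.5 0 0 0 1;0 0 0 0 0 -0.1075 1;0 0 0 0 0 -0.1075 1;0 0 0 0 0 -0.1075 1;0 0 0 0 0 -0.1075 1;3.2 -1 0 0 0 0 1;3.2 -1 0 0 0 0 1;3.1 -0.5 0 0 0 0 1"
}}

```text
clock: 9.03
eef_pos: [487.2, -20.5, 97.2]
tcp_rot: [-3.141, -0.0, 1.569]
contact_force: [0.7, 1.1, 0.3]
opening: -0.001
```

{"name": "apply_moves", "arguments": {
  "series": "0 0 0 0 0 0 1;0 0 0 0 0 0 1;0 0 2 0 0 0 1;0 0 2 0 0 0 1;0 0 2 0 0 0 1;0 0 1 0 0 0 1;0 0 0 0 0 0 1;0 0 0 0 0 0 1;0 0 0 0 0 0 1;0 0 0 0 0 0 1"
}}

```text
clock: 9.87
eef_pos: [489.4, -21.3, 28.2]
tcp_rot: [3.14, 0.0, 1.57]
contact_force: [-0.2, 0.3, -0.2]
opening: -0.004
```

{"name": "apply_moves", "arguments": {
  "series": "0 1 0 0 0 0 1;0 1 0 0 0 0 1;0 1 0 0 0 0 1;0 0.8 0 0 0 0 1;0 0.8 0 0 0 0 1;0 0.8 0 0 0 0 1;0 0.8 0 0 0 0 1;0 0.7 0 0 0 0 1;0 0.6 0 0 0 0 1;0 0 0 0 0 0 1"
}}

```text
clock: 10.7
eef_pos: [565.2, -21.0, 27.4]
tcp_rot: [3.14, 0.0, 1.571]
contact_force: [-0.1, -0.7, 0.6]
opening: 0.001
```

```bash
python3 look.py d7
```

```text
[565.2 -21.   27.4] 1.5708106185513522 [-0.1 -0.7  0.6]
```

View pics/d7.png

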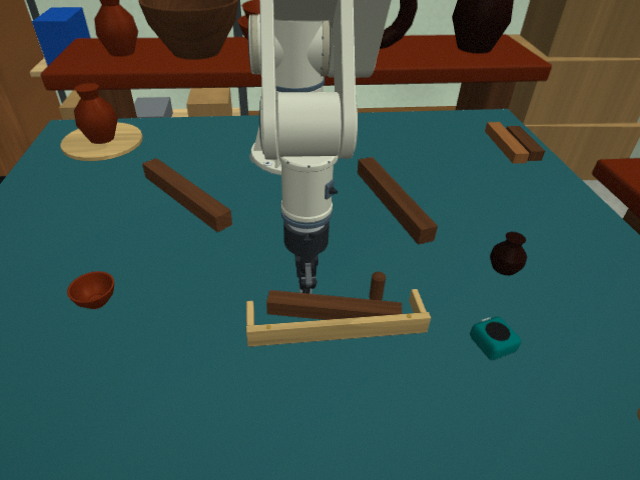

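The scene view shows the right end swinging in at (268,303), clear of the right wall (250,310), while the left end stays behind the post. I'll keep pushing.

{"name": "apply_moves", "arguments": {
  "series": "0 0.5 0 0 0 0 1;0 0.5 0 0 0 0 1;0 0.5 0 0 0 0 1;0 0.5 0 0 0 0 1;0 0.5 0 0 0 0 1;0 0.4 0 0 0 0 1;0 0.3 0 0 0 0 1;0 0 0 0 0 0 1;0 0 0 0 0 0 1;0 0 0 0 0 0 1"
}}

```text
clock: 11.63
eef_pos: [595.5, -21.0, 27.3]
tcp_rot: [3.142, 0.0, 1.571]
contact_force: [-0.5, 0.4, -0.2]
opening: 0.001
```

```bash
cat > top.py <<'E'
from h import *
import sys
im=cv2.imread(f"pics/{sys.argv[1]}.png")
cv2.imwrite(f"pics/{sys.argv[1]}_c.png",cv2.resize(im[260:350,225:445],None,fx=3.6,fy=3.6,interpolation=2))
E
python3 look.py d8;python3 top.py d8
```

```text
[595.5 -21.   27.3] 1.5707891617728396 [-0.5  0.4 -0.2]
```

View pics/d8_c.png

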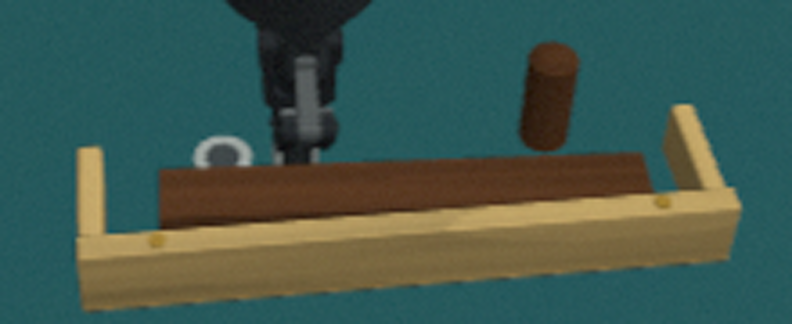

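The crop shows the blank inside the bay, nearly parallel to the board and with a small gap to it, and the post clear. Next I'll push at mid-length until it seats.

{"name": "apply_moves", "arguments": {
  "series": "0 -1.2 0 0 0 0 1;2.2 0 0 0 0 0 1;2.2 0 0 0 0 0 1;0 0.8 0 0 0 0 1;0 0.4 0 0 0 0 1;0 0.3 0 0 0 0 1;0 0.3 0 0 0 0 1;0 0.2 0 0 0 0 1;0 0 0 0 0 0 1;0 0 0 0 0 0 1"
}}

```text
clock: 12.57
eef_pos: [603.8, 22.5, 27.2]
tcp_rot: [3.141, 0.0, 1.57]
contact_force: [-0.1, 0.1, 1.0]
opening: 0.002
```

{"name": "apply_moves", "arguments": {
  "series": "0 0.1 0 0 0 0 1;0 0.1 0 0 0 0 1;0 0.1 0 0 0 0 1;0 0.1 0 0 0 0 1;0 0.1 0 0 0 0 1;0 0.1 0 0 0 0 1;0 0 0 0 0 0 1;0 0 0 0 0 0 1;0 0 0 0 0 0 1;0 0 0 0 0 0 1"
}}

```text
clock: 13.4
eef_pos: [606.6, 22.9, 26.9]
tcp_rot: [-3.136, 0.0, 1.571]
contact_force: [-11.4, -1.3, 9.1]
opening: 0.001
```

11 N at mid-length, so it is touching the board. Now I'll seat each side and compare the depths at contact.

{"name": "apply_moves", "arguments": {
  "series": "0 -1.5 0 0 0 0 1;-3 0 0 0 0 0 1;-3 0 0 0 0 0 1;-2 0 0 0 0 0 1;0 0.9 0 0 0 0 1;0 0.3 0 0 0 0 1;0 0.2 0 0 0 0 1;0 0.1 0 0 0 0 1;0 0 0 0 0 0 1;0 0 0 0 0 0 1"
}}

```text
clock: 14.23
eef_pos: [607.6, -56.5, 26.7]
tcp_rot: [-3.137, 0.0, 1.572]
contact_force: [-7.2, -6.3, 2.7]
opening: -0.001
```

{"name": "apply_moves", "arguments": {
  "series": "0 -1.5 0 0 0 0 1;4 0 0 0 0 0 1;4 0 0 0 0 0 1;3.5 0 0 0 0 0 1;0 0.9 0 0 0 0 1;0 0.3 0 0 0 0 1;0 0.1 0 0 0 0 1;0 0 0 0 0 0 1;0 0 0 0 0 0 1;0 0 0 0 0 0 1"
}}

```text
clock: 15.07
eef_pos: [605.9, 58.6, 26.6]
tcp_rot: [-3.138, -0.0, 1.571]
contact_force: [-5.4, 2.2, 0.6]
opening: -0.0
```

All three points end in hard contact along a line sloping 0.015 rad, which matches the board's yaw, so the blank is flat against it. I'll withdraw and check.

{"name": "apply_moves", "arguments": {
  "series": "-1 -2 0 0 0 0 1;-1 -2 0 0 0 0 1;0 -2 0 0 0 0 1;0 0 -3 0 0 0 1;0 0 -4 0 0 0 1;0 0 -4 0 0 0 1;0 -3 -4 0 0 0 1;0 -4 -2 0 0 0 1;0 -4 0 0 0 0 1;0 0 0 0 0 0 1"
}}

```text
clock: 15.9
eef_pos: [438.5, 37.7, 189.2]
tcp_rot: [-3.137, 0.0, 1.571]
contact_force: [-1.3, 0.2, -0.7]
opening: -0.001
```

{"name": "apply_moves", "arguments": {
  "series": "0 -4 0 0 0 0 1;0 -4 0 0 0 0 1;-4 0 0 0 0 0 1;-4 0 0 0 0 0 1;-4 0 0 0 0 0 1;-4 0 0 0 0 0 1;-4 0 0 0 0 0 1;-4 0 0 0 0 0 1;0 0 0 0 0 0 1;0 0 0 0 0 0 1"
}}

```text
clock: 16.73
eef_pos: [365.4, -204.1, 189.2]
tcp_rot: [3.141, 0.0, 1.566]
contact_force: [0.7, 0.9, 0.1]
opening: -0.002
```

```bash
python3 look.py d9;python3 - <<'E'
from h import *
a=cv2.imread("pics/d9.png");b=cv2.imread("pics/d9_t.png")
A=cv2.resize(a[260:350,225:445],(792,324));Bt=cv2.resize(b[135:205,225:400],(660,264),interpolation=2)
cv2.imwrite("pics/f.png",np.vstack([A,np.pad(Bt,((0,0),(0,132),(0,0)))]))
for n in("scene","top"):
    o=cv2.imread(f"pics/{n}0.png").astype(int);w={"scene":a,"top":b}[n].astype(int)
    for nm,(x0,y0,x1,y1) in {"scene":dict(vase=(485,225,535,280),tape=(465,312,525,362),bowl=(62,265,122,312)),"top":dict(vase=(130,200,170,238),tape=(178,120,215,165),bowl=(478,175,522,220))}[n].items():
        print(n,nm,np.abs(o-w)[y0:y1,x0:x1].max())
E
```

```text
[ 365.4 -204.1  189.2] 1.5664226991368846 [0.7 0.9 0.1]
scene vase 18
scene tape 16
scene bowl 19
top vase 23
top tape 20
top bowl 157
```

View pics/f.png

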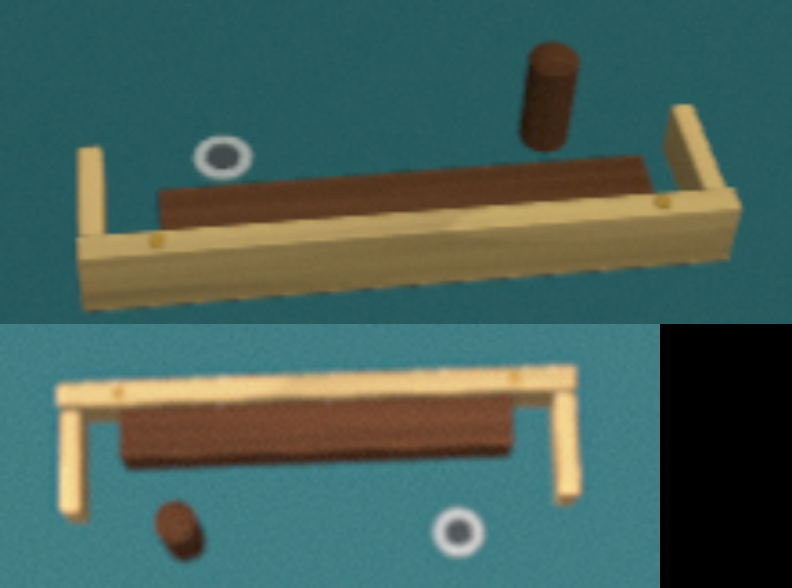

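The final views show the blank flush along the board over its whole length, between the end walls and behind the post. The bystanders look unchanged in the scene view. The one "top bowl" difference is probably the arm overlapping that patch, since the scene view of the bowl is unchanged.

```bash
python3 -c "
from rig import r
print(r.sign_off())"
```

```text
the job is handed in; nothing more can be done
None
```

The blank is in the bay, lying flat along the back board over its whole length. I handed the job in at about 17 s of the 67 s allowed.

**How it went:** With the fingers shut, I turned the blank about 25° and pushed it along its axis so its post-side end went in behind the post. I then swung the other end in and pressed it home at the middle, the right and the left.

**Last checks:**
- **Seating:** all three presses ended on firm contact, at 5–11 N. The depths measured at the right and left lie on a 0.015 rad slope, the same as the board's measured yaw. The final scene and top views show no gap.
- **Vase, tape and bowl:** the scene view shows all three unchanged from the start, and the top view agrees for the vase and tape.
- **One check disagreed:** the top-view comparison flagged a change at the bowl. I put this down to the arm covering that patch, but did not look at it separately.
- **Hand:** it is clear of everything, about 190 mm up, with under 2 N on the wrist.

I viewed 10 pictures.

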